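Set the winder's turns preset

TASK

Set the three thumbwheels of the pickup winder's turns preset to 5 - 3 - 6, read from left to right as seen from the robot, each digit centred at its pointers, by dragging their rims gently with a closed fingertip. Only when the code is set, press the load key fully down and let it spring back. Leave the things lying about where they are.

Things in the scene. Friction and masses are not known exactly. Their poses are not given: they have to be found in the camera images.
- preset_unit: turns-preset unit of a pickup winder, fixed to the bench: flat grey box 110 (x) x 232 (y) x 55 mm tall, origin at the centre of its underside; x away from the robot (at yaw 0), y left, z up. Three black thumbwheels come up through its top; at its right end (y = -83 mm) is a round load key. All lie at x = 0. A push of more than 20 N on a wheel or the box damages it.
- left_slot (a point): point on the box's top (55 mm up), inside the left wheel at its axle's mid: unit frame (0, 74, 55) mm. Each wheel is a drum 64 mm in diameter, 24 mm wide, axle along the unit's y, cut through by the box's top. Rims rise 17 to 25 mm above this point; each wheel is shimmed to its own, unmeasured height, so feel for it.
- middle_slot (a point): the same point at the middle wheel: (0, 28, 55) mm. To turn a wheel, rest a closed fingertip on the top of its rim and drag along the unit's x: friction carries the rim along, less far if it slips. Turning takes about 3 N along the rim: press with 6 to 10 N; a light touch slips. No clicks; it stays where it is left.
- right_slot (a point): the same point at the right wheel, next to the load key: (0, -18, 55) mm. The wheels' bearings are sprung: a wheel sinks 1 mm for each 5 N of downward press, 6 mm at most, and comes up again when let go.
- left_wheel (a joint): turn of the left thumbwheel, rad. Its digit is the number of white pips (none = 0, to 9) on top of the rim, between the two small black pointers; digit k is centred there at k x 0.6283 (wanted: 5 = 3.142). Grows as the top of the rim is dragged away from the robot (unit's +x), 20 mm of rim a digit; stops just past 0 and 9.
- middle_wheel (a joint): turn of the middle thumbwheel, rad. Its digit is the number of white pips (none = 0, to 9) on top of the rim, between the two small black pointers; digit k is centred there at k x 0.6283 (wanted: 3 = 1.885). Grows as the top of the rim is dragged away from the robot (unit's +x), 20 mm of rim a digit; stops just past 0 and 9.
- right_wheel (a joint): turn of the right thumbwheel, rad. Its digit is the number of white pips (none = 0, to 9) on top of the rim, between the two small black pointers; digit k is centred there at k x 0.6283 (wanted: 6 = 3.770). Grows as the top of the rim is dragged away from the robot (unit's +x), 20 mm of rim a digit; stops just past 0 and 9.
- load_key (a joint): travel of the round grey load key, 30 mm across, m: 0 up, 0.006 fully down; springs back when let go; fully down takes 6 N
- load_key_top (a point): centre of the load key's upper face
- wire_spool: spool of copper wire with black flanges, 44 mm across, 40 mm tall, standing left of the preset unit; origin at the centre of its underside. Bystander.
- screwdriver: screwdriver lying between the robot and the preset unit; origin at the centre of its underside, or near it. Bystander.
- bobbin: wound pickup bobbin, 22 x 70 x 16 mm, lying right of the preset unit; origin at the centre of its underside. Bystander.
- cup_a: cup, 76 mm wide, 95 mm tall, far left; origin at the centre of its underside. Bystander.
- cup_b: second such cup; origin at the centre of its underside. Bystander.
- glue: glue bottle, 44 mm wide, 100 mm tall, far right; origin at the centre of its underside. Bystander.
- neck_block: wood block with a cork cap, 120 x 55 x 42 mm, far right; origin at the centre of its underside. Bystander.
- polish_tin: jar, 60 mm wide, 50 mm tall, far right; origin at the centre of its underside. Bystander.

How it is judged:
By the outcome, as a careful person would: the job done as asked, in the order asked, and still so for the second after the job is handed in, with the robot touching nothing.
It also fails if it takes over 64 s, if anything falls off the work surface, if the arm or the gripper's body presses on something with over 40 N, if the wrist force passes 120 N, or if a joint passes its speed limit or range.

ROBOT

A 6-joint arm with a two-finger parallel gripper is mounted at the origin on the work surface. World frame = base frame: x ahead of the robot, y to its left, z up, the work surface at z = 0. Lengths are in m, angles in rad, forces in N, time in s.
With the tool pointing down it reaches from about 0.4 to 0.825 m from the base axis. Payload 7 kg.
Tool frame: the origin (TCP) lies between the finger pads; the fingertips stand 8 mm ahead of it and the grasp point (between the pads) lies 11 mm behind it (arm.finger_overhang is the distance from the TCP to the fingertips, in m); z points along the fingers, y is the line along which they close (so a half turn about z gives the same grasp; the last joint's range is limited). The gripper opens to 88 mm and grips with 3 to 60 N. Pads are 19 mm wide; open, the fingers measure 130 mm over their backs; the gripper's body (78 mm by 193 mm) begins 47 mm behind the grasp point.
Start: joints at [1.453, 0.359, 0.012, 0, -1.224, -0.288], TCP at [0.266, 0.62, 0.235] pointing down, gripper open.
Joint ranges: [-3.07, 3.07], [-1.43, 2.12], [-1.02, 1.25], [-3.03, 1.67], [-3.05, -0], [-3.03, 3.03]. Speed limits (rad/s): [2.39, 2.39, 3.01, 3.14, 3.14, 3.14].

INTERFACE

Orientations are given as [roll, pitch, yaw] about the fixed x, y, z axes, in that order (R = Rz(yaw) Ry(pitch) Rx(roll)).
In Python, from station import arm gives the robot as it stands.
- The arm moves only by the tool move_arm, never from a script. Its argument "rows" is text: rows parted by semicolons, each of 7 numbers parted by spaces: the turn, a rotation vector about the tool's x, y, z in degrees, then the shift along the tool's x, y, z in m, then the finger opening in m, from 0 to 0.0876. A call has 1 to 8 rows; each row shifts and turns the commanded pose from where the row before left it, along the tool's axes as they then stand; what a row does not reach is not made up. A row lasts 1/8 s, in which the tool goes at most 62.5 mm and 10.7 degrees, less where a joint would pass 70% of its speed; a pose out of reach is approached as far as the arm can. A call is refused whole if a number of a shift passes 0.0625 or a number of a turn 10.7, either way. A call with a gripper value outside its range is refused whole. The fingers move at their own pace and stop on an object; "squeeze" is the grip in N (left out, the last holds). Time passes only in rows, so rows that do not move let the fingers close. It gives the time, the measured TCP pose, the force, the opening and the grip force at its end, in the units of the state.
- arm.get_state(): the state, without advancing time (a new reading comes with each control period).
- arm.grab_frame(name): name is "side" or "top" or "wrist"; returns (picture, depth): 400x640x3 uint8, blue, green, red; 400x640 float32, m along the optical axis (not along the pixel's ray), 0 where there is no reading.
- arm.camera_model(name): a dict with "mtx" (3x3 intrinsics, pixels), "camera_from_world" (4x4, takes a point from world to camera coordinates); the wrist camera has in their place "mount" (4x4, takes a point from camera to tool coordinates, whose origin is the TCP and whose axes are the flange's). Camera axes: x right, y down, z forward; pixel columns grow to the right and rows downward; lengths in m; the calibration is good to about 2 mm. The wrist camera is an equidistant fisheye: a pixel r from the principal point sees the ray r / f radians off the axis. A picture is of the moment at which its call begins: read the wrist's pose just before it. camera_model takes no time and is no camera call.
- arm.job_done(): hands the job in; it is judged then, once.
The state is a dict: "t": time; "q": joint angles; "qd": joint speeds; "joint_efforts": joint torques, N m; "eef_pos": TCP position; "ee_rot": TCP orientation; "force": force on the tool from outside, world axes, zero at the start; "moment": the same for the moment, N m; "width": finger opening in m; "gripper_force": force on a finger pad.
Only numpy, scipy, OpenCV 4.12 (cv2) and the standard library are available. Lean on these libraries where they do the work, as an engineer would, in place of code of your own. Each camera call takes 0.05 s, during which the arm holds its last target. There are 200 camera calls.

## Working session

There is one attempt and no reset: what is moved stays moved. The work goes in short steps, Python scripts to look and compute and a tool call to move; the robot and the scene stay as the last step left them, time stands still between calls to the robot, and variables do not carry over. Pictures are saved under pics/ and viewed, at most 10 in all, crops included, and the job is handed in when it is done.

Besides the shell and the picture viewer there is one more tool, called as a command line: name --argument value ..., lists and objects as JSON in quotes. move_arm: Moves the arm, as the interface text tells. Its arguments: {"type":"object","properties":{"rows":{"type":"string"},"squeeze":{"type":"number"}},"required":["rows"]}

```bash
mkdir -p pics; ls; cat > h.py <<'E'
import numpy as np, cv2
from station import arm
def world(name,u,v,d):
    m=arm.camera_model(name);K=np.array(m["mtx"]);T=np.linalg.inv(np.array(m["camera_from_world"]))
    u,v,d=map(np.asarray,(u,v,d))
    p=np.stack([(u-K[0,2])/K[0,0]*d,(v-K[1,2])/K[1,1]*d,d],-1)
    return p@T[:3,:3].T+T[:3,3]
E
python3 - <<'E'
from h import *
for n in("top","side"):
    f,d=arm.grab_frame(n);cv2.imwrite(f"pics/{n}0.png",f);np.save(f"{n}0.npy",d)
    print(arm.camera_model(n))
print(arm.camera_model("wrist"));print(arm.get_state(),arm.finger_overhang)
E
```

```text
pics
{'mtx': array([[439.18374897,   0.        , 318.13315322],
       [  0.        , 439.18374897, 201.15863416],
       [  0.        ,   0.        ,   1.        ]]), 'camera_from_world': array([[ 0.00492291, -0.99997987,  0.00400185, -0.02436647],
       [-0.99805267, -0.00516219, -0.06216292,  0.53997242],
       [ 0.06218233, -0.00368803, -0.99805799,  1.49327664],
       [ 0.        ,  0.        ,  0.        ,  1.        ]])}
{'mtx': array([[403.28102877,   0.        , 322.91298243],
       [  0.        , 403.28102877, 201.22755106],
       [  0.        ,   0.        ,   1.        ]]), 'camera_from_world': array([[ 0.75974074, -0.65000452,  0.01697447, -0.41523443],
       [-0.4896395 , -0.58908933, -0.64282728,  0.30128829],
       [ 0.42784012,  0.48007071, -0.76582305,  1.07577451],
       [ 0.        ,  0.        ,  0.        ,  1.        ]])}
{'mtx': array([[309.70691629,   0.        , 318.88072018],
       [  0.        , 309.70691629, 195.95740816],
       [  0.        ,   0.        ,   1.        ]]), 'mount': array([[ 3.88406362e-04, -9.60528916e-01, -2.78179888e-01,
    
[... 270 characters left out ...]
e+00]])}
{'t': 0.1, 'q': array([ 1.45311874e+00,  3.59332935e-01,  1.11260482e-02, -2.95086628e-04,
       -1.22410269e+00, -2.88086539e-01]), 'qd': array([-3.32557784e-05, -2.21923121e-03,  8.48910266e-04,  2.08697591e-03,
        3.83283327e-04,  1.77281879e-03]), 'joint_efforts': array([-1.14651382e-03, -5.84164560e+01,  2.93751097e+01,  7.01535836e+00,
        1.02176482e-02, -4.87190653e-05]), 'eef_pos': array([0.26630405, 0.61977143, 0.23369673]), 'ee_rot': array([ 3.14006295e+00, -1.63998441e-04, -4.05864473e-01]), 'force': array([-0.71782032,  0.07977785,  0.25653218]), 'moment': array([ 0.00281086, -0.00697685,  0.01524   ]), 'gripper_force': 0.0, 'width': 0.08738800253460534} 0.008
```

View pics/top0.png

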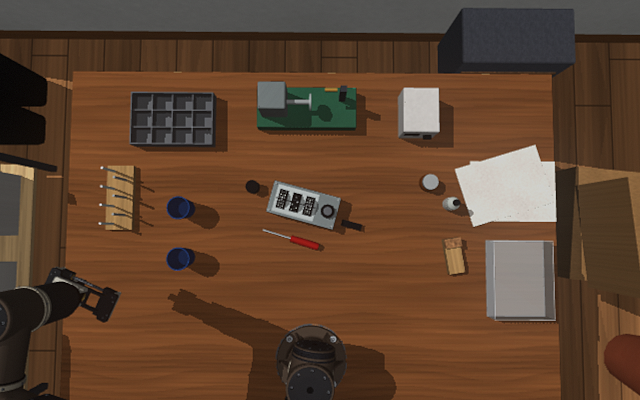

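The top view shows the unit at about (304,205), turned about 20 degrees clockwise, with the key at its right end (328,211). The spool is at (253,187), the screwdriver at (292,240) and the bobbin at (352,225).

```bash
python3 - <<'E'
from h import *
for n,(u0,u1,v0,v1) in (("top",(255,355,170,245)),("side",(150,500,100,350))):
    d=np.load(f"{n}0.npy");f=cv2.imread(f"pics/{n}0.png");v,u=np.mgrid[v0:v1,u0:u1];P=world(n,u,v,d[v0:v1,u0:u1]).reshape(-1,3)
    m=(abs(P[:,2]-.055)<.006)&(P[:,0]>.4)&(P[:,0]<.68)&(abs(P[:,1])<.2);Q=P[m]
    (c,s,a)=cv2.minAreaRect((Q[:,:2]*1000).astype(np.float32));print(n,m.sum(),c,s,a,np.median(Q[:,2]))
    cv2.imwrite(f"pics/{n}z.png",cv2.resize(f[170:240,250:360] if n=="top" else f[100:300,180:440],None,fx=7 if n=="top" else 3,fy=7 if n=="top" else 3,interpolation=cv2.INTER_CUBIC)[:600,:800])
E
```

```text
top 1632 (525.5928955078125, 27.71808624267578) (231.82603454589844, 109.919921875) 75.07502746582031 0.05447365753699607
side 1443 (521.8662109375, 27.90605926513672) (234.72718811035156, 111.36038208007812) 75.52432250976562 0.05443126812460075
```

View pics/topz.png

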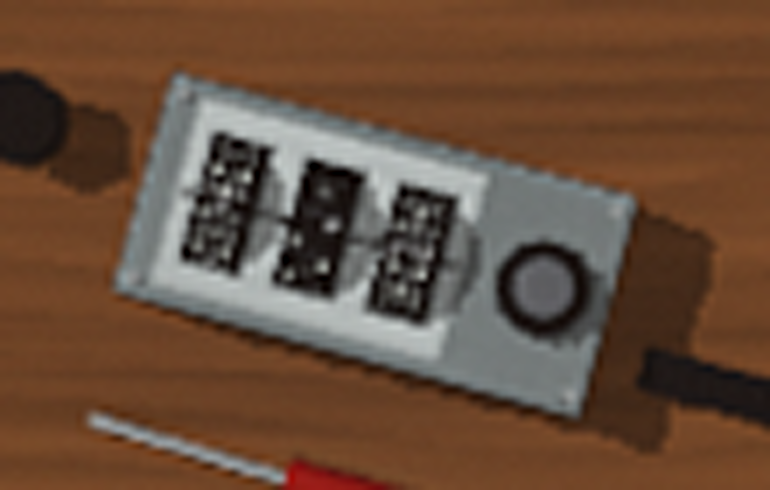

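View pics/sidez.png

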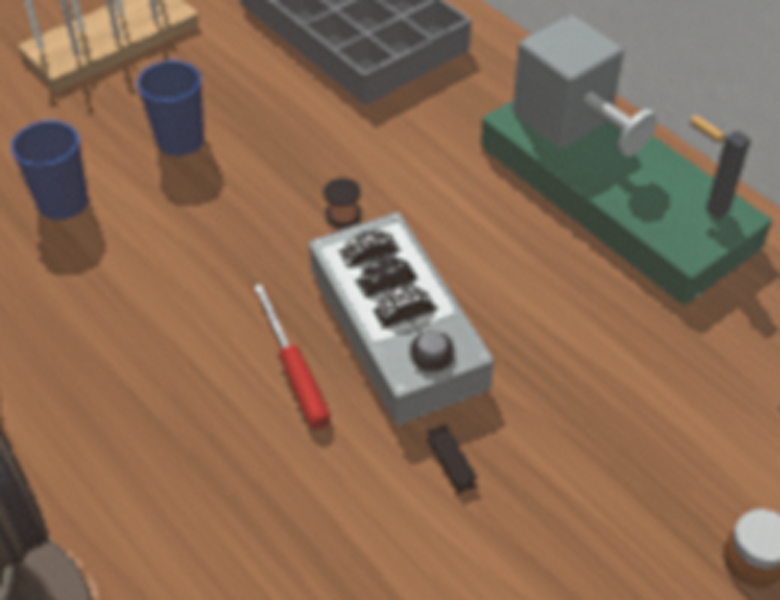

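The unit's centre is about (0.524, 0.028) with yaw −15°. The box measures 232 x 110 with its top at 0.0545, which matches the given sizes. I'm moving above it with the tool aligned and the fingers closed.

move_arm --rows "0 0 -8.25 0 0 0 0;0 0 0 .029 .04 .006 0;0 0 0 .029 .04 .006 0;0 0 0 .029 .04 .006 0;0 0 0 .029 .04 .006 0;0 0 0 .029 .04 .006 0;0 0 0 .029 .04 .006 0;0 0 0 .029 .04 .006 0" --squeeze 20

```text
t: 1.1
eef_pos: [0.3903, 0.2955, 0.1923]
ee_rot: [3.141, 0.0, -0.261]
force: [0.6, -0.0, 0.7]
width: 0.0132
gripper_force: 0.0
```

move_arm --rows "0 0 0 .029 .04 .01 0;0 0 0 .029 .04 .01 0;0 0 0 .029 .04 .01 0;0 0 0 .029 .04 .01 0;0 0 0 .029 .04 .01 0;0 0 0 0 0 0 0;0 0 0 0 0 0 0"

```text
t: 1.98
eef_pos: [0.4783, 0.0663, 0.1424]
ee_rot: [3.141, 0.0, -0.263]
force: [0.3, -0.5, 0.5]
width: 0.0003
gripper_force: 0.0
```

```bash
cat >> h.py <<'E'
from scipy.spatial.transform import Rotation as Ro
C=np.array([.524,.028]);YAW=np.radians(-15)
def TW(s):
    T=np.eye(4);T[:3,:3]=Ro.from_euler('xyz',s["ee_rot"]).as_matrix();T[:3,3]=s["eef_pos"];return T
M=arm.camera_model("wrist");KW=np.array(M["mtx"]);MT=np.array(M["mount"])
def wproj(P,s):
    p=(np.c_[P,np.ones(len(P))]@np.linalg.inv(TW(s)@MT).T)[:,:3]
    r=np.hypot(p[:,0],p[:,1]);k=KW[0,0]*np.arctan2(r,p[:,2])/r
    return np.c_[p[:,0]*k+KW[0,2],p[:,1]*k+KW[1,2]]
def unit(x,y,z):
    c,s=np.cos(YAW),np.sin(YAW);x,y,z=np.broadcast_arrays(x,y,z)
    return np.stack([C[0]+c*x-s*y,C[1]+s*x+c*y,z],-1)
def tounit(P):
    d=np.asarray(P)[...,:2]-C;c,s=np.cos(YAW),np.sin(YAW)
    return np.stack([c*d[...,0]+s*d[...,1],-s*d[...,0]+c*d[...,1]],-1)
def wcloud(d,s):
    v,u=np.mgrid[0:400,0:640];x=(u-KW[0,2]);y=(v-KW[1,2]);r=np.hypot(x,y)+1e-9;t=np.tan(np.minimum(r/KW[0,0],1.5))
    p=np.stack([x/r*t*d,y/r*t*d,d,np.ones_like(d)],-1)@(TW(s)@MT).T;return p[...,:3]
def rect(f,s,x0,x1,y0,y1,z,k=6):
    "orthographic plane view at height z, unit x up, y left, k px/mm"
    X,Y=np.meshgrid(np.arange(x1,x0,-1e-3/k),np.arange(y1,y0,-1e-3/k),indexing='ij')
    q=wproj(unit(X.ravel(),Y.ravel(),z),s).astype(np.float32)
    return cv2.remap(f,q[:,0].reshape(X.shape),q[:,1].reshape(X.shape),cv2.INTER_CUBIC)
E
python3 - <<'E'
from h import *
s=arm.get_state();f,d=arm.grab_frame("wrist");print(s["eef_pos"],s["ee_rot"],s["width"],s["force"],tounit(s["eef_pos"]),s["t"])
cv2.imwrite("pics/w0.png",f);np.save("w0.npy",d)
P=wcloud(d,s);m=(abs(P[...,2]-.055)<.004)&(d>0)&(P[...,0]>.4)
r=cv2.minAreaRect((P[m][:,:2]*1000).astype(np.float32));print(m.sum(),r,np.median(P[m][:,2]))
for y in(.074,.028,-.018):
    U=tounit(P);w=(abs(U[...,1]-y)<.008)&(abs(U[...,0])<.04)&(d>0);print(y,np.percentile(P[w][:,2],[50,95,99]))
cv2.imwrite("pics/r0.png",rect(f,s,-.06,.06,-.03,.1,.075))
E
```

```text
[0.47830896 0.0662621  0.14244299] [ 3.14134683e+00  2.72672387e-04 -2.62915446e-01] 0.00029593340897256134 [ 0.2761521  -0.50545992  0.46840178] [-0.05403712  0.02513264] 1.975
27282 ((541.6386108398438, 170.47756958007812), (516.4334716796875, 314.083740234375), 65.50584411621094) 0.055176353880099574
0.074 [0.2255519  0.25289977 0.25519189]
0.028 [0.22502697 0.25315656 0.25429622]
-0.018 [0.2172471  0.24327698 0.24377565]
```

View pics/w0.png

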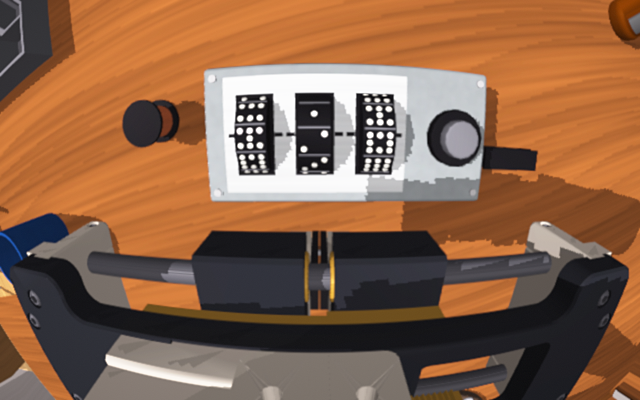

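View pics/r0.png

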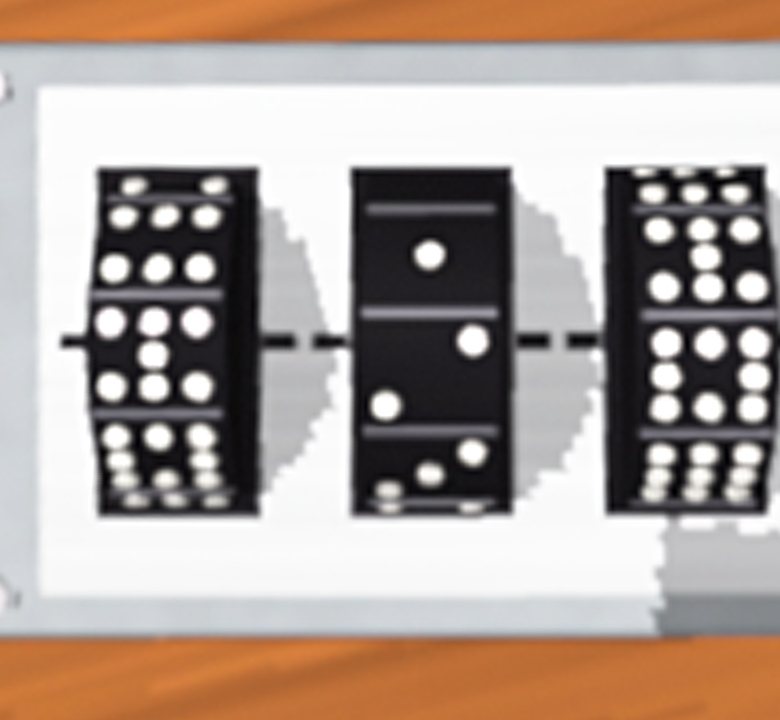

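The wrist view and its rectified crop show the wheels reading 7, 2 and 8, with the pointers at row 340 of the crop. The box edges put the centre about 1.8 mm further along x. Next I'll measure the wheel angles by unwrapping each cylinder.

```bash
sed -i 's/C=np.array(.*);YAW/C=np.array([.5257,.0275]);YAW/' h.py; cat >> h.py <<'E'
def wheel(f,s,y,top,R=.032):
    "phi (deg, + away from robot) of the separator lines, cylinder unwrapped"
    ph=np.arange(-45,45,.25);yy=np.arange(-.006,.0061,.0004)
    A,Y=np.meshgrid(np.radians(ph),y+yy,indexing='ij')
    q=wproj(unit((R*np.sin(A)).ravel(),Y.ravel(),(top-R+R*np.cos(A)).ravel()),s).astype(np.float32)
    g=cv2.remap(f,q[:,0].reshape(A.shape),q[:,1].reshape(A.shape),cv2.INTER_LINEAR).min(2).astype(float)
    r=cv2.GaussianBlur(np.percentile(g,10,axis=1).reshape(-1,1),(1,9),0).ravel()
    from scipy.signal import find_peaks
    i,_=find_peaks(r,prominence=12);return [(float(ph[j]),round(float(r[j]))) for j in i],g
YS=(.074,.028,-.018)
def look(tops,name=None):
    s=arm.get_state();f,d=arm.grab_frame("wrist");P=wcloud(d,s);U=tounit(P)
    print("t",s["t"],"F",s["force"].round(1),"tcp unit",tounit(s["eef_pos"]).round(4),s["eef_pos"][2].round(4))
    G=[]
    for y,t in zip(YS,tops):
        w=(abs(U[...,1]-y)<.008)&(abs(U[...,0])<.006)&(d>0)&(P[...,2]<.09)&(P[...,2]>.065)
        p,g=wheel(f,s,y,t);G.append(g[::-1]);print(y,"top",np.median(P[w][:,2]) if w.any() else None,p)
    if name:cv2.imwrite(name,cv2.resize(np.hstack(G),(500,540)))
    return f,s
E
python3 - <<'E'
from h import *
look((.076,.076,.076))
E
```

```text
t 2.025 F [-0.1 -0.5 -0.9] tcp unit [-0.0559  0.0257] 0.1426
0.074 top 0.07451223367331183 [(-28.75, 29), (-19.75, 106), (-11.25, 38), (8.75, 47), (16.5, 119)]
0.028 top 0.07738911629816009 [(-25.25, 103), (11.25, 132)]
-0.018 top 0.07849543633606557 [(-34.75, 31), (-26.25, 89), (1.75, 40), (10.75, 129), (39.0, 36)]
```

move_arm --rows "0 0 0 .032 -.024 .01 0;0 0 0 .032 -.024 .01 0;0 0 0 0 0 .017 0;0 0 0 0 0 .017 0;0 0 0 0 0 .003 0;0 0 0 0 0 0 0"

```text
t: 2.82
eef_pos: [0.5527, 0.0971, 0.086]
ee_rot: [-3.141, -0.0, -0.26]
force: [-0.7, -0.4, -0.1]
width: 0.0006
gripper_force: 0.0
```

move_arm --rows "0 0 0 0 0 .001 0;0 0 0 0 0 .001 0;0 0 0 0 0 .001 0;0 0 0 0 0 0 0"

```text
t: 3.32
eef_pos: [0.5529, 0.0963, 0.0829]
ee_rot: [-3.141, -0.001, -0.262]
force: [0.1, 0.0, 2.7]
width: 0.0006
gripper_force: 1.2
```

move_arm --rows "0 0 0 0 0 .001 0;0 0 0 0 0 0 0;0 0 0 0 0 0 0"

```text
t: 3.7
eef_pos: [0.553, 0.0963, 0.0821]
ee_rot: [-3.141, -0.001, -0.262]
force: [-1.8, 0.7, 6.0]
width: 0.0008
gripper_force: 3.0
```

move_arm --rows "0 0 0 0 0 .0004 0;0 0 0 -.002 0 0 0;0 0 0 -.003 0 0 0;0 0 0 -.003 0 0 0;0 0 0 -.003 0 0 0;0 0 0 -.003 0 0 0;0 0 0 -.002 0 0 0;0 0 0 0 0 0 0"

```text
t: 4.7
eef_pos: [0.5384, 0.1004, 0.0821]
ee_rot: [-3.141, -0.002, -0.261]
force: [1.1, -2.0, 5.5]
width: 0.0008
gripper_force: 2.8
```

```bash
python3 - <<'E'
from h import *
look((.0755,.0775,.0785))
E
```

```text
t 4.7 F [ 1.1 -2.   5.5] tcp unit [-0.0066  0.0737] 0.0821
0.074 top 0.07466406222036248 [(27.0, 88)]
0.028 top 0.07743075446719086 [(11.0, 89)]
-0.018 top 0.07860707836801561 [(-26.75, 66), (10.5, 83)]
```

move_arm --rows "0 0 0 0 0 -.005 0;0 0 0 .0075 0 -.001 0;0 0 0 .0075 0 .001 0;0 0 0 0 0 .003 0;0 0 0 0 0 .0015 0;0 0 0 0 0 .0006 0;0 0 0 0 0 0 0"

```text
t: 5.62
eef_pos: [0.5524, 0.0965, 0.0818]
ee_rot: [-3.141, -0.002, -0.261]
force: [0.5, -1.4, 6.0]
width: 0.0006
gripper_force: 3.5
```

move_arm --rows "0 0 0 0 0 0 0;0 0 0 -.002 0 0 0;0 0 0 -.003 0 0 0;0 0 0 -.003 0 0 0;0 0 0 -.003 0 0 0;0 0 0 -.002 0 0 0;0 0 0 -.001 0 0 0;0 0 0 0 0 0 0"

```text
t: 6.62
eef_pos: [0.5392, 0.1001, 0.082]
ee_rot: [-3.141, -0.002, -0.261]
force: [2.4, -2.2, 6.8]
width: 0.0004
gripper_force: 3.2
```

```bash
python3 - <<'E'
from h import *
look((.0755,.0775,.0785))
E
```

```text
t 6.625 F [ 2.4 -2.2  6.8] tcp unit [-0.0058  0.0736] 0.082
0.074 top 0.07656916975224617 [(38.75, 81)]
0.028 top 0.0772549171225953 [(11.0, 86)]
-0.018 top 0.07873168410225433 [(-26.75, 68), (10.5, 82)]
```

move_arm --rows "0 0 0 0 0 -.005 0;0 0 0 .006 0 -.001 0;0 0 0 .006 0 .001 0;0 0 0 0 0 .003 0;0 0 0 0 0 .0014 0;0 0 0 0 0 .0006 0;0 0 0 0 0 0 0"

```text
t: 7.55
eef_pos: [0.5503, 0.097, 0.0818]
ee_rot: [-3.141, -0.001, -0.261]
force: [-0.1, -1.3, 7.2]
width: 0.0005
gripper_force: 3.7
```

move_arm --rows "0 0 0 0 0 0 0;0 0 0 -.002 0 0 0;0 0 0 -.003 0 0 0;0 0 0 -.003 0 0 0;0 0 0 -.002 0 0 0;0 0 0 -.001 0 0 0;0 0 0 0 0 0 0;0 0 0 0 0 -.012 0"

```text
t: 8.55
eef_pos: [0.5383, 0.0995, 0.0926]
ee_rot: [3.14, 0.002, -0.262]
force: [-0.5, -0.2, -0.3]
width: 0.0006
gripper_force: 0.0
```

move_arm --rows "0 0 0 -.03 .023 -.025 0;0 0 0 -.03 .023 -.022 0;0 0 0 0 0 0 0;0 0 0 0 0 0 0"

```text
t: 9.05
eef_pos: [0.4694, 0.0712, 0.1405]
ee_rot: [-3.141, -0.001, -0.262]
force: [0.2, 0.5, -0.3]
width: 0.0007
gripper_force: 0.0
```

```bash
python3 - <<'E'
from h import *
f,s=look((.0755,.0775,.0785))
# pointer position: dark rows between wheels, on box-top plane
for y0,y1 in((.052,.059),(.042,.049),(.007,.013),(-.004,.004)):
    for z in(.055,):
        g=rect(f,s,-.02,.02,y0,y1,z,8).min(2).astype(float);r=np.percentile(g,20,axis=1);j=r.argmin();print(y0,r.min(),np.median(r),.02-j/8000)
E
```

```text
t 9.05 F [ 0.2  0.5 -0.3] tcp unit [-0.0657  0.0277] 0.1405
0.074 top 0.07461306105093626 [(-26.0, 37), (-17.5, 105), (18.75, 109)]
0.028 top 0.07750426709181707 [(-25.0, 113), (11.75, 139)]
-0.018 top 0.07858171178936732 [(-25.5, 107), (2.5, 41), (11.0, 129), (19.0, 45), (38.75, 42)]
0.052 11.0 191.0 -0.00037500000000000033
0.042 17.0 195.0 -0.0002500000000000002
0.007 14.4 194.0 0.0
-0.004 16.0 193.3 -0.0001250000000000001
```

move_arm --rows "0 0 0 .03 0 .017 0;0 0 0 .029 0 .017 0;0 0 0 0 0 .016 0;0 0 0 0 0 .0025 0;0 0 0 0 0 .001 0;0 0 0 0 0 0 0"

```text
t: 9.85
eef_pos: [0.526, 0.0559, 0.0868]
ee_rot: [-3.141, 0.0, -0.262]
force: [0.1, 0.3, 0.7]
width: 0.0007
gripper_force: 0.0
```

move_arm --rows "0 0 0 0 0 .001 0;0 0 0 0 0 .001 0;0 0 0 0 0 0 0;0 0 0 0 0 0 0"

```text
t: 10.35
eef_pos: [0.5264, 0.0559, 0.0851]
ee_rot: [-3.141, -0.001, -0.262]
force: [-1.2, 0.5, 6.0]
width: 0.0005
gripper_force: 2.6
```

move_arm --rows "0 0 0 0 0 .0004 0;0 0 0 .002 0 0 0;0 0 0 .003 0 0 0;0 0 0 .003 0 0 0;0 0 0 .003 0 0 0;0 0 0 .002 0 0 0;0 0 0 0 0 0 0"

```text
t: 11.22
eef_pos: [0.539, 0.0525, 0.0848]
ee_rot: [-3.141, -0.001, -0.262]
force: [-2.7, 0.8, 5.9]
width: 0.0003
gripper_force: 3.3
```

```bash
python3 - <<'E'
from h import *
look((.0755,.0765,.0785))
E
```

```text
t 11.225 F [-2.7  0.8  5.9] tcp unit [0.0064 0.0276] 0.0848
0.074 top None []
0.028 top 0.0756638975861191 [(34.75, 81)]
-0.018 top None []
```

move_arm --rows "0 0 0 0 0 -.005 0;0 0 0 -.006 0 -.001 0;0 0 0 -.006 0 .001 0;0 0 0 0 0 .003 0;0 0 0 0 0 .0014 0;0 0 0 0 0 .0006 0;0 0 0 0 0 0 0"

```text
t: 12.15
eef_pos: [0.5272, 0.0554, 0.0845]
ee_rot: [3.141, 0.0, -0.262]
force: [-2.9, -0.3, 8.0]
width: 0.0003
gripper_force: 4.0
```

move_arm --rows "0 0 0 0 0 0 0;0 0 0 .002 0 0 0;0 0 0 .003 0 0 0;0 0 0 .003 0 0 0;0 0 0 .002 0 0 0;0 0 0 .001 0 0 0;0 0 0 0 0 0 0;0 0 0 0 0 -.012 0"

```text
t: 13.15
eef_pos: [0.5374, 0.0524, 0.0957]
ee_rot: [3.141, 0.001, -0.262]
force: [-0.3, 0.1, -0.2]
width: 0.0001
gripper_force: 0.0
```

move_arm --rows "0 0 0 -.035 .023 -.02 0;0 0 0 -.035 .023 -.02 0;0 0 0 0 0 0 0;0 0 0 0 0 0 0"

```text
t: 13.65
eef_pos: [0.4589, 0.0265, 0.1369]
ee_rot: [-3.14, -0.001, -0.262]
force: [0.0, 1.1, -0.6]
width: 0.0002
gripper_force: 0.0
```

```bash
python3 - <<'E'
from h import *
f,s=look((.0755,.0775,.0785))
E
```

```text
t 13.65 F [ 0.   1.1 -0.6] tcp unit [-0.0643 -0.0182] 0.1369
0.074 top 0.07450852918311396 [(-25.5, 38), (-17.75, 107), (18.75, 123)]
0.028 top 0.07745905074047665 [(-16.5, 112), (20.25, 126)]
-0.018 top 0.07856805373546258 [(-33.75, 28), (-25.75, 109), (11.0, 133)]
```

move_arm --rows "0 0 0 .036 0 .015 0;0 0 0 .036 0 .015 0;0 0 0 0 0 .015 0;0 0 0 0 0 .003 0;0 0 0 0 0 .0015 0;0 0 0 0 0 0 0;0 0 0 0 0 0 0"

```text
t: 14.58
eef_pos: [0.5276, 0.0079, 0.0872]
ee_rot: [-3.141, -0.0, -0.262]
force: [-0.1, -0.4, 0.6]
width: 0.0004
gripper_force: 0.3
```

move_arm --rows "0 0 0 0 0 .001 0;0 0 0 0 0 .001 0;0 0 0 0 0 0 0;0 0 0 0 0 0 0"

```text
t: 15.08
eef_pos: [0.5279, 0.0078, 0.0854]
ee_rot: [-3.141, -0.0, -0.261]
force: [-3.1, 1.2, 8.8]
width: 0.0001
gripper_force: 4.1
```

move_arm --rows "0 0 0 -.002 0 0 0;0 0 0 -.003 0 0 0;0 0 0 -.003 0 0 0;0 0 0 -.003 0 0 0;0 0 0 -.002 0 0 0;0 0 0 -.001 0 0 0;0 0 0 0 0 0 0;0 0 0 0 0 -.006 0"

```text
t: 16.08
eef_pos: [0.5142, 0.0113, 0.0908]
ee_rot: [-3.141, 0.0, -0.262]
force: [0.5, -0.3, 0.5]
width: 0.0005
gripper_force: 0.0
```

move_arm --rows "0 0 0 .007 0 0 0;0 0 0 .007 0 0 0;0 0 0 0 0 .004 0;0 0 0 0 0 .0014 0;0 0 0 0 0 .0006 0;0 0 0 0 0 0 0;0 0 0 0 0 0 0"

```text
t: 16.95
eef_pos: [0.5288, 0.0077, 0.0855]
ee_rot: [-3.141, -0.002, -0.261]
force: [-0.2, -0.7, 7.5]
width: 0.0004
gripper_force: 3.9
```

move_arm --rows "0 0 0 -.002 0 0 0;0 0 0 -.003 0 0 0;0 0 0 -.003 0 0 0;0 0 0 -.003 0 0 0;0 0 0 -.002 0 0 0;0 0 0 0 0 0 0;0 0 0 0 0 0 0"

```text
t: 17.82
eef_pos: [0.5166, 0.011, 0.0856]
ee_rot: [-3.141, -0.003, -0.261]
force: [1.5, -1.4, 7.0]
width: 0.0006
gripper_force: 3.6
```

```bash
python3 - <<'E'
from h import *
look((.0755,.0775,.0775))
E
```

```text
t 17.825 F [ 1.5 -1.4  7. ] tcp unit [-0.0045 -0.0183] 0.0856
0.074 top 0.07450360279747992 [(-26.0, 39), (-17.5, 103), (18.75, 144)]
0.028 top 0.07713138475665628 [(19.5, 166)]
-0.018 top 0.07801012966220497 [(39.0, 81)]
```

move_arm --rows "0 0 0 0 0 -.006 0;0 0 0 .006 0 0 0;0 0 0 .006 0 0 0;0 0 0 0 0 .004 0;0 0 0 0 0 .0014 0;0 0 0 0 0 .0006 0;0 0 0 0 0 0 0;0 0 0 0 0 0 0"

```text
t: 18.88
eef_pos: [0.5276, 0.0079, 0.0854]
ee_rot: [-3.141, -0.002, -0.261]
force: [-0.7, -0.2, 7.5]
width: 0.0005
gripper_force: 4.1
```

move_arm --rows "0 0 0 -.002 0 0 0;0 0 0 -.003 0 0 0;0 0 0 -.003 0 0 0;0 0 0 -.002 0 0 0;0 0 0 -.002 0 0 0;0 0 0 0 0 0 0;0 0 0 0 0 0 0;0 0 0 0 0 -.012 0"

```text
t: 19.88
eef_pos: [0.5144, 0.0107, 0.0962]
ee_rot: [3.14, 0.002, -0.262]
force: [0.5, 1.0, -0.1]
width: 0.0002
gripper_force: 0.0
```

move_arm --rows "0 0 0 -.03 -.023 -.02 0;0 0 0 -.03 -.023 -.02 0;0 0 0 0 0 0 0;0 0 0 0 0 0 0"

```text
t: 20.38
eef_pos: [0.469, 0.071, 0.1367]
ee_rot: [-3.141, 0.0, -0.261]
force: [-0.4, -0.8, 0.3]
width: 0.0005
gripper_force: 0.0
```

```bash
python3 - <<'E'
from h import *
f,s=look((.0755,.0775,.0785))
cv2.imwrite("pics/r1.png",rect(f,s,-.05,.05,-.03,.1,.076))
E
```

```text
t 20.375 F [-0.4 -0.8  0.3] tcp unit [-0.0661  0.0273] 0.1367
0.074 top 0.07457541794820743 [(-26.5, 37), (-17.75, 114), (18.75, 126)]
0.028 top 0.07744606751595864 [(-16.75, 124), (20.0, 123)]
-0.018 top 0.07855631301521226 [(-18.25, 110), (9.5, 47), (18.25, 129)]
```

View pics/r1.png

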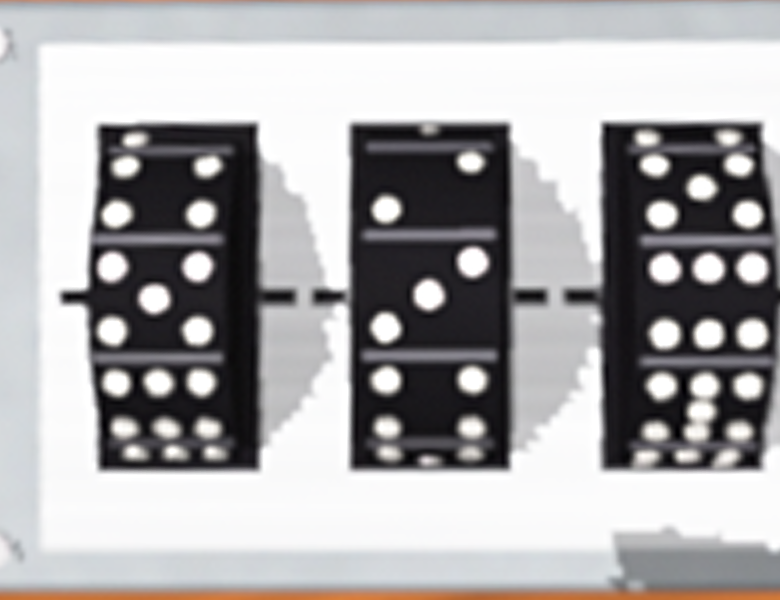

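The picture shows 5 - 3 - 6 between the pointers (row 296), each within 2° of centre. Next is the load key, so I'll measure its top.

```bash
python3 - <<'E'
from h import *
s=arm.get_state();f,d=arm.grab_frame("wrist");P=wcloud(d,s);U=tounit(P)
w=(np.hypot(U[...,0],U[...,1]+.083)<.03)&(d>0)&(P[...,2]<.1)
z=P[w][:,2];print(np.percentile(z,[5,50,95]));t=w&(P[...,2]>np.percentile(z,97)-.003);print(U[t].mean(0),np.median(P[t][:,2]),np.ptp(U[t],axis=0),tounit(s["eef_pos"]),s["eef_pos"][2])
E
```

```text
[0.05433003 0.066714   0.07755628]
[ 0.00024502 -0.08137869] 0.07688288939538158 [0.02890356 0.02897293] [-0.0659295   0.02700357] 0.13636937262546853
```

move_arm --rows "0 0 0 .033 .055 0 0;0 0 0 .033 .055 .01 0;0 0 0 0 0 .02 0;0 0 0 0 0 .017 0;0 0 0 0 0 .003 0;0 0 0 0 0 0 0;0 0 0 0 0 0 0"

```text
t: 21.35
eef_pos: [0.5039, -0.0483, 0.0876]
ee_rot: [-3.141, -0.001, -0.261]
force: [-1.0, -0.5, -0.1]
width: 0.0002
gripper_force: 0.0
```

move_arm --rows "0 0 0 .0015 .003 0 0;0 0 0 0 0 .0015 0;0 0 0 0 0 .0015 0;0 0 0 0 0 .001 0;0 0 0 0 0 .001 0;0 0 0 0 0 .001 0;0 0 0 0 0 0 0"

```text
t: 22.22
eef_pos: [0.5043, -0.0517, 0.0811]
ee_rot: [-3.141, -0.0, -0.262]
force: [-0.8, 0.2, 5.3]
width: 0.0005
gripper_force: 2.2
```

move_arm --rows "0 0 0 0 0 .001 0;0 0 0 0 0 .0008 0;0 0 0 0 0 0 0;0 0 0 0 0 0 0"

```text
t: 22.72
eef_pos: [0.5043, -0.0518, 0.0794]
ee_rot: [-3.141, -0.0, -0.262]
force: [-0.8, 1.0, 5.8]
width: 0.0002
gripper_force: 2.9
```

move_arm --rows "0 0 0 0 0 .0005 0;0 0 0 0 0 .0005 0;0 0 0 0 0 0 0;0 0 0 0 0 0 0"

```text
t: 23.22
eef_pos: [0.5044, -0.0517, 0.0792]
ee_rot: [-3.141, -0.001, -0.261]
force: [-2.9, 1.9, 13.6]
width: 0.0003
gripper_force: 7.0
```

The key has bottomed out: the force rose to 13.6 N with no further travel. Releasing it and backing off.

move_arm --rows "0 0 0 0 0 -.004 0;0 0 0 0 0 -.006 0;0 0 0 0 0 -.02 0;0 0 0 -.033 -.055 -.02 0;0 0 0 -.033 -.055 0 0;0 0 0 0 0 0 0;0 0 0 0 0 0 0"

```text
t: 24.1
eef_pos: [0.4699, 0.0658, 0.1266]
ee_rot: [3.141, 0.001, -0.261]
force: [0.3, 0.0, -0.5]
width: 0.0002
gripper_force: 0.0
```

```bash
python3 - <<'E'
from h import *
f,s=look((.0755,.0775,.0785))
f,d=arm.grab_frame("wrist");P=wcloud(d,s);U=tounit(P)
w=(np.hypot(U[...,0],U[...,1]+.083)<.01)&(d>0);print(np.median(P[w][:,2]))
E
```

```text
t 24.1 F [ 0.3  0.  -0.5] tcp unit [-0.0638  0.0225] 0.1266
0.074 top 0.07459148656563643 [(-17.75, 111), (18.5, 121)]
0.028 top 0.07752931638588333 [(-16.75, 123), (20.0, 130)]
-0.018 top 0.07868607018017457 [(-18.25, 112), (-10.25, 38), (18.0, 136)]
0.07707304745689167
```

The key is back up at 0.077 and the wheels have not moved, so I'm handing in.

```bash
python3 -c "
from station import arm;print(arm.job_done())"
```

```text
the job is handed in; nothing more can be done
None
```

The thumbwheels are set to 5 - 3 - 6, each within about 2° of centre. The load key was then pressed fully down and sprang back, nothing else was touched, and the job was handed in at about 24 s.

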